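# Lock the tall storage jar with its pull-turn-push knob

## Robot

A 6-joint arm with a two-finger parallel gripper is mounted at the origin on the work surface. World frame = base frame: x ahead of the robot, y to its left, z up, the work surface at z = 0. Lengths are in m, angles in degrees, forces in N, time in s.
With the tool pointing down it reaches from about 0.35 to 0.725 m from the base axis. Payload 6 kg.
Tool frame: the origin (TCP) lies midway between the tips of the shut fingers; the grasp point (between the pads) lies 19 mm behind it (manip.grip_point_offset is the distance from the TCP to the grasp point, in m); z points along the fingers, y is the direction in which the jaws open and shut (so a half turn about z gives the same grasp; the last joint's range is limited). The gripper opens to 85 mm and grips with 20 to 120 N. Pads are 22 mm wide; open, the fingers measure 114 mm over their backs; the gripper's body (76 mm by 85 mm) begins 54 mm behind the grasp point. The pads swing forward as they close: fully open they stand 13 mm farther back than shut.
Start: joints at [89.994, 2.303, 4.859, 0, -92.561, -19.12], TCP at [0.197, 0.567, 0.231] pointing down, gripper open.
Joint ranges: [-146.85, 146.85], [-73.84, 115.35], [-62.03, 85.46], [-188.31, 113.3], [-161.28, -10.13], [-171.36, 171.36]. Speed limits (degrees/s): [147.25, 147.25, 172.46, 180, 180, 180].

## Interface

Orientations are given as a 3x3 rotation matrix whose columns are the frame's x, y, z axes.
In Python, from station import manip, viewer gives the robot as it stands.
- The arm moves only by the tool step_arm, never from a script. Its arguments are lists of equal length, an entry for each row: "offset": the shift along the tool's x, y, z in mm, a list of three; "roll": the turn about the tool's z in degrees; "jaw": the finger opening in mm, from 0 to 85.4. In form: {"offset": [[tx, ty, tz], ...], "roll": [roll, ...], "jaw": [jaw, ...]}. A call has 1 to 12 rows; each row shifts and turns the commanded pose from where the row before left it, along the tool's axes as they then stand; what a row does not reach is not made up. A row lasts 1/12 s, in which the tool goes at most 41.7 mm and 7.16 degrees, less where a joint would pass 70% of its speed; a pose out of reach is approached as far as the arm can. A call with a gripper value outside its range is refused whole. The fingers move at their own pace and stop on an object; "force" is the grip in N (left out, the last holds). Time passes only in rows, so rows that do not move let the fingers close. It gives the time, the measured TCP pose, the force and the opening at its end, in the units of the state.
- manip.observe(): the state, without advancing time (a new reading comes with each control period).
- viewer.read_camera(name): name is "scene" or "side" or "wrist"; returns a dict with "image" (420x560x3 uint8, red, green, blue), "range_z" (420x560 float32, m along the optical axis (not along the pixel's ray), 0 where there is no reading), "mtx" (3x3 intrinsics, pixels), "R" (3x3) and "t" (3): a world point X has camera coordinates R X + t; the wrist camera has in their place "hand_eye" (4x4, takes a point from camera to tool coordinates, whose origin is the TCP and whose axes are the flange's). Camera axes: x right, y down, z forward; pixel columns grow to the right and rows downward; lengths in m; the calibration is good to about 2 mm. A picture is of the moment at which its call begins: read the wrist's pose just before it.
- manip.finish_job(): hands the job in, once; it reports no verdict.
The state is a dict: "time": time; "joint_pos": joint angles; "qvel": joint speeds; "joint_efforts": joint torques, N m; "eef_pos": TCP position; "tcp_rot": TCP orientation; "force": force on the tool from outside, world axes, zero at the start; "wrist_torque": the same for the moment, N m; "width": opening from 0.0 (shut) to 1.0 (fully open).
Only numpy, scipy, OpenCV 4.12 (cv2) and the standard library are available. Lean on these libraries where they do the work, as an engineer would, in place of code of your own. Each camera call takes 0.05 s, during which the arm holds its last target.

## Task

On the floor mat stand two grey storage jars with black knobs; the squat one is already locked, the tall one is not. Lock the tall jar: pull its knob straight up until it comes free, turn it clockwise (seen from above) until its nose points at the raised white rib on the lid, and push it fully back down. Do not pull up the squat jar's knob.

Things in the scene. Friction and masses are not known exactly. Their poses are not given: they have to be found in the camera images.
- tall_knob (a point): Black knob on the TALL grey jar (124 mm wide, lid top 189 mm above the floor, fixed; the squat jar: 156 wide, 109 high): upright bar 60 long, 18 wide, 36 tall on a disc 60 across, 6 thick. Point on the knob's vertical axis, 32 mm above the lid, 25 above the disc, 11 below the bar's top: pinch the bar's 18 mm here from above. x along the bar to its nose (white line on top), z up.
- tall_pull (a joint): Lift of that knob, m: 0 = fully home, 0.022 = upper stop. About 2 N of friction; stays where left. At home a tab locks it against turning; free above 0.009, so pull to about 0.015. It goes home only with tall_turn within about 0.17 of 0 or 1.22; between, it stops 9 mm short.
- tall_turn (a joint): Angle of that knob, rad, growing clockwise seen from above: 0 = nose at the round white dot on the lid (unlocked, starts within 0.12 of it); 1.22 (70 degrees) = nose at the white rib, 20 x 7 mm, on the lid (locked). Stops at -0.19 and 1.42. Friction 0.04 N m.
- squat_pull (a joint): Lift of the same kind of knob on the SQUAT jar, m: 0 = home. Leave it home.

How it is judged (in metres and radians):
On the way, in this order (a step that is already met when the one before it is completed fails the run):
1. the tall jar's knob is pulled up at least 9.5 mm, still near the dot (within 20 degrees) (value of joint tall_pull above 0.0095 m and value of joint tall_turn below 0.35 rad), for 0.05 s.
2. while still up (at least 7 mm), it is turned clockwise to within 13 degrees of the rib (value of joint tall_pull above 0.007 m and value of joint tall_turn above 0.99 rad), for 0.05 s.
At the end, for the whole second after the job is handed in: The tall jar's knob is pushed home (within 3 mm) with its nose at the rib (within 13 degrees), and the squat jar's knob is still home (within 3 mm) (value of joint each of tall_pull, squat_pull below 0.003 m and value of joint tall_turn between 0.99 and 1.45 rad); the robot touches nothing.
It fails at once if the squat jar's knob is pulled up more than 5 mm (value of joint squat_pull above 0.005 m).
It also fails if it takes over 35 s, if anything falls off the work surface, if the arm or the gripper's body presses on something with over 40 N, if the wrist force passes 120 N, or if a joint passes its speed limit or range.

## Working session

There is one attempt and no reset: what is moved stays moved. The work goes in short steps, Python scripts to look and compute and a tool call to move; the robot and the scene stay as the last step left them, time stands still between calls to the robot, and variables do not carry over. Pictures are saved under pics/ and viewed, and the job is handed in when it is done.

Besides the shell and the picture viewer there is one more tool, called after "Call:" as a command line: name --pt "numbers of a row" for each row, then --argument value for the rest. step_arm: Moves the arm, as the interface text tells. Its arguments: {"type":"object","properties":{"offset":{"type":"array"},"roll":{"type":"array"},"jaw":{"type":"array"},"force":{"type":"number"}},"required":["offset","roll","jaw"]}

```bash
mkdir -p pics
python3 - <<'E'
from station import manip, viewer
import cv2,numpy as np
s=manip.observe(); print(s)
for n in ["scene","side","wrist"]:
    c=viewer.read_camera(n); cv2.imwrite(f"pics/{n}0.png",c["image"][:,:,::-1])
    print(n,c["mtx"].tolist(),{k:np.round(c[k],4).tolist() for k in("R","t","hand_eye") if k in c})
    np.savez(f"{n}0.npz",**c)
E
```

```text
{'time': 0.0, 'joint_pos': array([ 8.99937157e+01,  2.33734671e+00,  4.80068043e+00, -2.63573230e-02,
       -9.25628507e+01, -1.91194650e+01]), 'qvel': array([-0.01871602,  0.06128993, -0.06110497,  0.01681706,  0.02175421,
        0.06064881]), 'joint_efforts': array([-1.03895688e-04, -3.68204963e+01,  3.47425497e+01,  6.93245173e+00,
       -5.31279074e-03,  3.47990095e-06]), 'eef_pos': array([0.19640275, 0.56657961, 0.23027674]), 'tcp_rot': array([[ 9.44808402e-01, -3.27623065e-01, -4.59752428e-04],
       [-3.27623360e-01, -9.44806815e-01, -1.73685256e-03],
       [ 1.34655733e-04,  1.79161853e-03, -9.99998386e-01]]), 'force': array([-0.18668538, -0.1867086 ,  0.25341847]), 'wrist_torque': array([-0.02018762, -0.03411801, -0.0160823 ]), 'width': 0.9969716610378453}
scene [[479.0601406005763, 0.0, 277.7719505777174], [0.0, 479.0601406005763, 203.45011900603492], [0.0, 0.0, 1.0]] {'R': [[-0.1191, 0.9928, -0.0136], [0.8343, 0.0926, -0.5434], [-0.5382, -0.0761, -0.8394]], 't': [0.0781, -0.3334, 1.1704]}
side [[391.029920426538, 0.0, 282.86591924344276], [0.0, 391.029920426538, 207.45470584371589], [0.0, 0.0, 1.0]] {'R': [[-0.9284, -0.3715, -0.0053], [-0.2226, 0.5677, -0.7926], [0.2975, -0.7346, -0.6098]], 't': [0.4981, 0.2853, 0.6205]}
wrist [[304.2274690408357, 0.0, 277.3712162176908], [0.0, 304.2274690408357, 206.75251055490025], [0.0, 0.0, 1.0]] {'hand_eye': [[0.0007, -0.9535, -0.3013, 0.0751], [1.0, 0.0006, 0.0003, -0.0002], [-0.0001, -0.3013, 0.9535, -0.1441], [0.0, 0.0, 0.0, 1.0]]}
```

View pics/scene0.png

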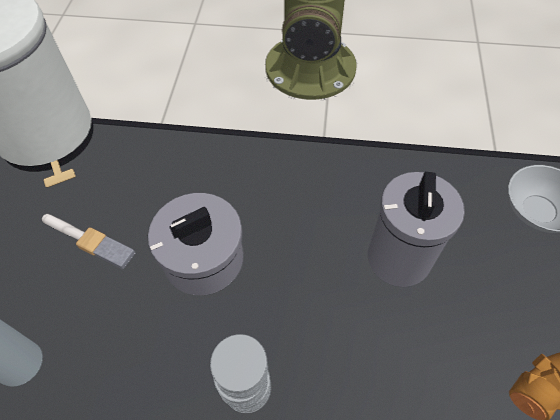

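View pics/side0.png

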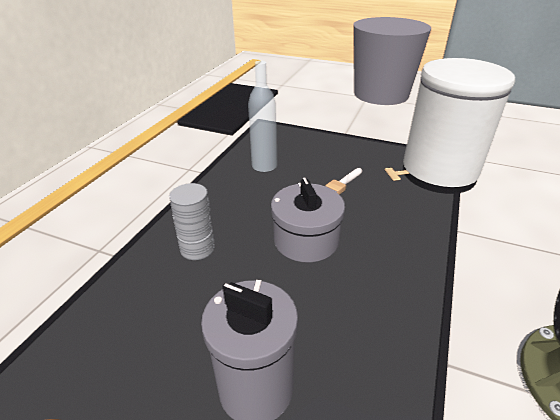

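View pics/wrist0.png

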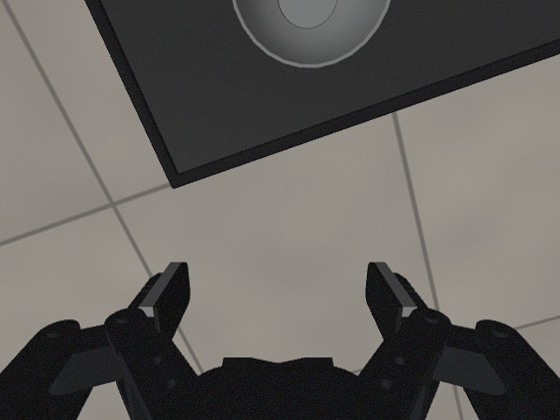

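The scene view shows the tall jar on the right: lid centre about (423,207), dot (421,231), rib (390,207). In the side view its dot is at (218,300) and its rib at (258,286). Next I'll measure these points.

```bash
cat > h.py <<'E'
import numpy as np,cv2
def cam(f): 
    d=np.load(f); return {k:d[k] for k in d.files}
def pts(c):
    Z=c["range_z"]; v,u=np.indices(Z.shape); K=c["mtx"]
    P=np.stack([(u-K[0,2])/K[0,0]*Z,(v-K[1,2])/K[1,1]*Z,Z],-1)
    return (P-c["t"])@c["R"]
def ray(c,u,v,z):
    K=c["mtx"]; d=np.array([(u-K[0,2])/K[0,0],(v-K[1,2])/K[1,1],1])@c["R"]; o=-c["R"].T@c["t"]
    return o+d*(z-o[2])/d[2]
E
python3 - <<'E'
from h import *
for n,x0,x1,y0,y1 in [("scene",365,475,165,290),("side",195,305,270,415)]:
    c=cam(n+"0.npz"); P=pts(c); im=c["image"].astype(int)
    m=np.zeros(P.shape[:2],bool); m[y0:y1,x0:x1]=1; m&=c["range_z"]>0
    zt=P[...,2]
    lid=m&(abs(zt-.189)<.006)
    print(n,"lid z",np.median(zt[lid]),lid.sum())
    w=(im.min(2)>190)&m
    k,l,st,ce=cv2.connectedComponentsWithStats(w.astype(np.uint8))
    for i in range(1,k):
        if st[i,4]>5:
            p=P[l==i]; print("white",st[i],ce[i].round(1),np.median(p,0).round(4), "lidray",ray(c,*ce[i],.19).round(4))
    # lid outline
    zl=np.median(zt[lid]); g=(m&(zt>zl-.006)).astype(np.uint8)
    cn=max(cv2.findContours(g,0,cv2.CHAIN_APPROX_NONE)[0],key=len)[:,0]
    q=P[lid][:,:2]; (cx,cy),r=cv2.minEnclosingCircle(q.astype(np.float32)); print("circ",cx,cy,r)
    # bar top
    b=m&(im.max(2)<70)&(zt>zl+.034)&(zt<zl+.06); q=P[b]
    (a,bb,an)=cv2.minAreaRect((q[:,:2]*1000).astype(np.float32)); print("bar",b.sum(),np.median(q[:,2]),a,bb,an)
    b=m&(zt>zl+.034)&(zt<zl+.06); q=P[b]
    print("bar all",b.sum(),cv2.minAreaRect((q[:,:2]*1000).astype(np.float32)),q[:,2].max())
    cv2.imwrite(f"pics/{n}_z.png",cv2.resize(c["image"][y0:y1,x0:x1,::-1],None,fx=5,fy=4.7 if n=="scene" else 4,interpolation=cv2.INTER_CUBIC))
E
```

```text
scene lid z 0.18942960013446664 3312
white [428 193   3  14  32] [429.3 199.8] [0.5242 0.2033 0.2331] lidray [0.4928 0.2154 0.19  ]
white [384 204  14   5  50] [390.5 206. ] [0.5122 0.1562 0.1925] lidray [0.5105 0.1568 0.19  ]
white [417 228   7   6  33] [420.2 230.5] [0.5504 0.1987 0.1924] lidray [0.5486 0.1996 0.19  ]
circ 0.5010865926742554 0.20414012670516968 0.06248149648308754
bar 438 0.23178987434207746 (503.9668884277344, 204.10092163085938) (18.440479278564453, 65.79862213134766) 86.85781860351562
bar all 504 ((503.9668884277344, 204.10092163085938), (18.440479278564453, 65.79862213134766), 86.85781860351562) 0.2352044452097491
side lid z 0.18953781634873929 4373
white [254 280   7  12  59] [256.9 285.1] [0.5117 0.1563 0.1925] lidray [0.5127 0.1541 0.19  ]
white [224 284  18   8  48] [232.6 287.4] [0.5213 0.2023 0.2334] lidray [0.5422 0.1702 0.19  ]
white [214 297   8   7  47] [217.3 299.8] [0.5501 0.1986 0.1924] lidray [0.5513 0.1969 0.19  ]
circ 0.5004028677940369 0.20415648818016052 0.06239267438650131
bar 688 0.23198871916159314 (503.21441650390625, 204.54881286621094) (18.617685317993164, 65.29708099365234) 85.10027313232422
bar all 758 ((503.5331115722656, 204.52149963378906), (18.617685317993164, 65.9368896484375), 85.10027313232422) 0.23521065983709794
```

Call:
step_arm --pt "0 0 -20" --pt "0 0 -25" --pt "0 0 -25" --pt "30 18 0" --pt "34 20 0" --pt "34 20 0" --pt "34 20 0" --pt "34 20 0" --pt "34 20 0" --pt "34 20 0" --pt "34 20 0" --pt "34 20 0" --roll '[0,0,0,0,0,0,0,0,0,0,0,0]' --jaw '[85,85,85,85,85,85,85,85,85,85,85,85]'

```text
time: 1.15
eef_pos: [0.4243, 0.298, 0.3013]
tcp_rot: [[0.945, -0.327, 0.0], [-0.327, -0.945, 0.0], [-0.0, -0.0, -1.0]]
force: [0.3, -0.2, 0.2]
width: 1.001
```

Call:
step_arm --pt "34 20 0" --pt "34 20 0" --pt "34 22 0" --pt "0 0 0" --pt "0 0 0" --pt "0 0 0" --pt "0 0 0" --roll '[0,0,0,-5,-5,-5,0]' --jaw '[85,85,85,60,60,60,60]'

```text
time: 1.73
eef_pos: [0.4997, 0.2073, 0.3009]
tcp_rot: [[0.998, -0.07, -0.001], [-0.07, -0.998, -0.0], [-0.001, 0.001, -1.0]]
force: [-0.2, -0.1, -0.4]
width: 0.7
```

Run:
```python
from station import manip, viewer
import cv2,numpy as np
s=manip.observe(); print(s["time"],s["eef_pos"],s["tcp_rot"].round(4),s["joint_pos"],s["width"])
c=viewer.read_camera("wrist"); cv2.imwrite("pics/wrist1.png",c["image"][:,:,::-1])
np.savez("wrist1.npz",T=np.r_[np.c_[s["tcp_rot"],s["eef_pos"]],[[0,0,0,1]]],**c)
```

```text
1.7333 [0.49973054 0.2073435  0.30085615] [[ 9.976e-01 -6.980e-02 -7.000e-04]
 [-6.980e-02 -9.976e-01 -5.000e-04]
 [-7.000e-04  5.000e-04 -1.000e+00]] [ 4.38255291e+01 -5.54291048e+00  4.45713426e+00 -7.14311600e-03
 -1.00048092e+02  4.21731891e+01] 0.7004969214992034
```

View pics/wrist1.png

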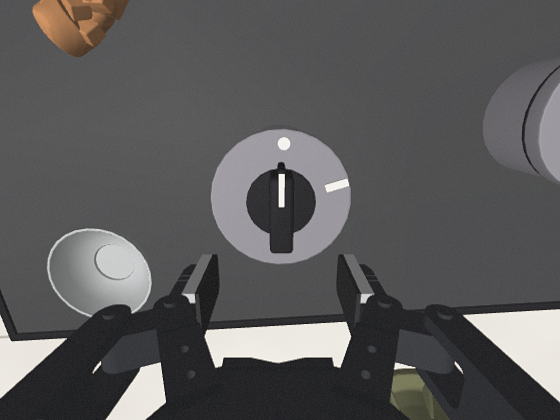

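The wrist view shows the bar at about (281,208), nearly upright in the image. The dot is at (284,143) and the rib at (337,186). I'll refine the centring with this view.

Run:
```python
import numpy as np,cv2
d=np.load("wrist1.npz"); Z=d["range_z"];K=d["mtx"];im=d["image"].astype(int)
v,u=np.indices(Z.shape)
P=np.stack([(u-K[0,2])/K[0,0]*Z,(v-K[1,2])/K[1,1]*Z,Z,np.ones_like(Z)],-1)@d["hand_eye"].T
W=(P@d["T"].T)[...,:3]; T=P[...,:3]
roi=np.zeros(Z.shape,bool); roi[120:270,205:358]=1
roi[255:,:225]=0; roi[250:,335:]=0
lid=roi&(abs(W[...,2]-.189)<.005)
print("lid",np.median(W[lid][:,2]),cv2.minEnclosingCircle(W[lid][:,:2].astype(np.float32)))
b=roi&(W[...,2]>.215)&(W[...,2]<.24); 
# restrict to top face
zt=np.percentile(W[b][:,2],80);b&=W[...,2]>zt-.004
print("top",zt,b.sum(),cv2.minAreaRect((W[b][:,:2]*1000).astype(np.float32)),"tool",cv2.minAreaRect((T[b][:,:2]*1000).astype(np.float32)))
q=W[b]; print("y mid",q[:,:2].mean(0), cv2.fitLine(q[:,:2].astype(np.float32),2,0,.001,.001).ravel())
w=roi&(im.min(2)>190);k,l,st,ce=cv2.connectedComponentsWithStats(w.astype(np.uint8))
for i in range(1,k):
    if st[i,4]>5: print(st[i],W[l==i].mean(0),T[l==i].mean(0))
```

```text
lid 0.1903825455083441 ((0.499845027923584, 0.20525844395160675), 0.06184687465429306)
top 0.23385317811080664 1860 ((503.0923156738281, 204.95782470703125), (17.761096954345703, 65.08984375), 86.76461029052734) tool ((3.564861297607422, 2.1072893142700195), (17.76103401184082, 65.08859252929688), 89.23558807373047)
y mid [0.50295786 0.20493021] [ 0.99773836 -0.0672173   0.5029579   0.20493022]
[278 137  12  13 128] [0.54924238 0.19944618 0.19331722] [0.05001244 0.00436631 0.10750861]
[279 174   6  33 177] [0.5213448  0.20374849 0.23538499] [0.02185521 0.00204321 0.065458  ]
[325 179  24  13 181] [0.51227596 0.1575719  0.19741823] [0.01605444 0.04871946 0.10345372]
```

Call:
step_arm --pt "0.5 2.2 10" --pt "0 0 20" --pt "0 0 20" --pt "0 0 20" --pt "0 0 15" --pt "0 0 8" --pt "0 0 5" --pt "0 0 0" --pt "0 0 0" --roll '[0,0,0,0,0,0,0,0,0]' --jaw '[50,50,50,50,50,50,50,50,50]'

```text
time: 2.53
eef_pos: [0.5002, 0.2056, 0.204]
tcp_rot: [[0.997, -0.072, 0.001], [-0.072, -0.997, 0.0], [0.001, -0.0, -1.0]]
force: [0.4, 0.0, 0.6]
width: 0.585
```

Call:
step_arm --pt "0 0 0" --pt "0 0 0" --pt "0 0 0" --pt "0 0 0" --pt "0 0 0" --pt "0 0 0" --pt "0 0 0" --pt "0 0 0" --roll '[0,0,0,0,0,0,0,0]' --jaw '[30,10,10,10,10,10,10,10]' --force 50

```text
time: 3.2
eef_pos: [0.5002, 0.2049, 0.2045]
tcp_rot: [[0.997, -0.072, 0.001], [-0.072, -0.997, -0.001], [0.001, 0.001, -1.0]]
force: [-1.1, -3.8, 5.8]
width: 0.2
```

Call:
step_arm --pt "0 0 -3" --pt "0 0 -3" --pt "0 0 -3" --pt "0 0 -3" --pt "0 0 -3" --pt "0 0 0" --pt "0 0 0" --roll '[0,0,0,0,0,0,0]' --jaw '[10,10,10,10,10,10,10]'

```text
time: 3.78
eef_pos: [0.5001, 0.2049, 0.218]
tcp_rot: [[0.997, -0.073, -0.0], [-0.073, -0.997, -0.001], [-0.0, 0.001, -1.0]]
force: [1.8, -4.8, -0.5]
width: 0.203
```

Run:
```python
from station import manip, viewer
import cv2,numpy as np
s=manip.observe(); print(s)
c=viewer.read_camera("side"); cv2.imwrite("pics/side2.png",cv2.resize(c["image"][200:420,150:430,::-1],None,fx=2.7,fy=2.7))
```

```text
{'time': 3.7833, 'joint_pos': array([ 4.36298902e+01, -6.81387020e+00, -5.39610985e+00,  4.42951671e-02,
       -9.14798743e+01,  4.22097054e+01]), 'qvel': array([ 0.05343047, -0.11391572,  0.00404128,  0.04157586,  0.13917442,
        0.01687072]), 'joint_efforts': array([ 2.70140134e+00, -2.85137880e+01,  3.55880785e+01,  5.42314589e+00,
        7.43623115e-01, -3.05555575e-02]), 'eef_pos': array([0.50014037, 0.20492546, 0.21797038]), 'tcp_rot': array([[ 9.97363414e-01, -7.25682920e-02, -2.51427717e-04],
       [-7.25685602e-02, -9.97362569e-01, -1.30741546e-03],
       [-1.55887687e-04,  1.32221410e-03, -9.99999114e-01]]), 'force': array([ 1.78145073, -4.83425606, -0.54606564]), 'wrist_torque': array([-1.62730927, -0.48417314,  0.04417796]), 'width': 0.2026153248495484}
```

View pics/side2.png

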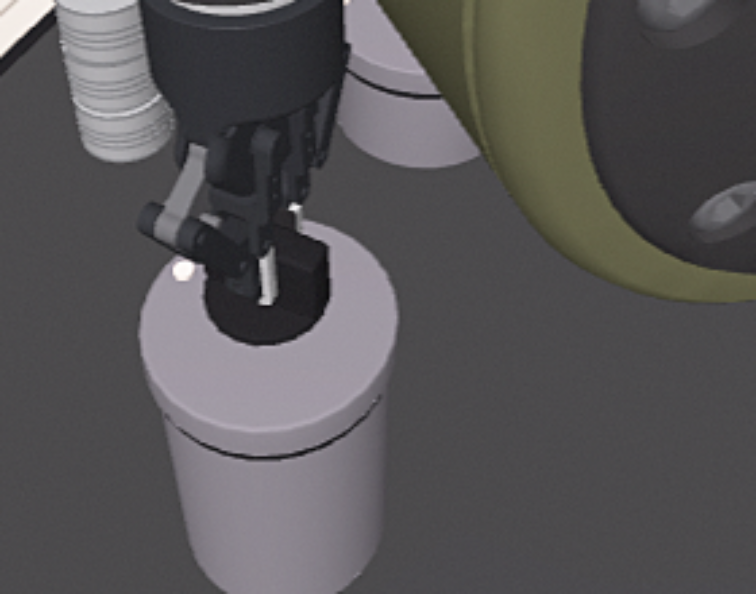

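The side view shows the fingers holding the bar, with its rear top edge near crop pixel (300,240). I'll check by depth that the bar itself rose.

Run:
```python
from station import manip, viewer
from h import *
c=viewer.read_camera("side"); P=pts(c); np.savez("side2.npz",**c)
c0=cam("side0.npz"); P0=pts(c0)
for p,cc in((P0,c0),(P,c)):
    # rear part of bar: x .468-.480, y .198-.213 
    m=(p[...,0]>.466)&(p[...,0]<.485)&(abs(p[...,1]-.206)<.014)&(p[...,2]>.2)&(p[...,2]<.27)&(cc["range_z"]>0)
    z=p[m][:,2]; print(m.sum(),np.percentile(z,[50,75,90,95,99]).round(4))
```

```text
387 [0.2246 0.2319 0.2328 0.2331 0.2336]
482 [0.233  0.2447 0.246  0.2465 0.2473]
```

It rose about 13 mm. Now I'll turn it clockwise by about 72° (yaw -4° to -76.5°).

Call:
step_arm --pt "0 0 0" --pt "0 0 0" --pt "0 0 0" --pt "0 0 0" --pt "0 0 0" --pt "0 0 0" --pt "0 0 0" --pt "0 0 0" --pt "0 0 0" --pt "0 0 0" --pt "0 0 0" --pt "0 0 0" --roll '[4,6,6,6,6,6,6,6,6,6,6,5]' --jaw '[10,10,10,10,10,10,10,10,10,10,10,10]'

```text
time: 4.88
eef_pos: [0.501, 0.2058, 0.218]
tcp_rot: [[0.285, -0.959, 0.002], [-0.959, -0.285, 0.001], [0.0, -0.002, -1.0]]
force: [6.6, -2.1, -1.8]
width: 0.202
```

Call:
step_arm --pt "0 0 0" --pt "0 0 0" --pt "0 0 0" --roll '[3,0,0]' --jaw '[10,10,10]'

```text
time: 5.13
eef_pos: [0.5011, 0.2058, 0.218]
tcp_rot: [[0.239, -0.971, 0.002], [-0.971, -0.239, 0.001], [-0.0, -0.002, -1.0]]
force: [6.7, -2.7, -1.8]
width: 0.203
```

Run:
```python
from station import manip, viewer
from h import *
s=manip.observe(); R=s["tcp_rot"]; print(s["eef_pos"],np.degrees(np.arctan2(R[1,0],R[0,0])),s["force"],s["wrist_torque"],s["width"])
c=viewer.read_camera("side"); P=pts(c); np.savez("side3.npz",**c)
cv2.imwrite("pics/side3.png",cv2.resize(c["image"][200:420,150:430,::-1],None,fx=2.7,fy=2.7))
```

```text
[0.50107083 0.20575016 0.2179649 ] -76.17460922967093 [ 6.74657368 -2.7316431  -1.7569739 ] [-0.76266266 -2.27378872 -0.01669354] 0.20269998022303645
```

View pics/side3.png

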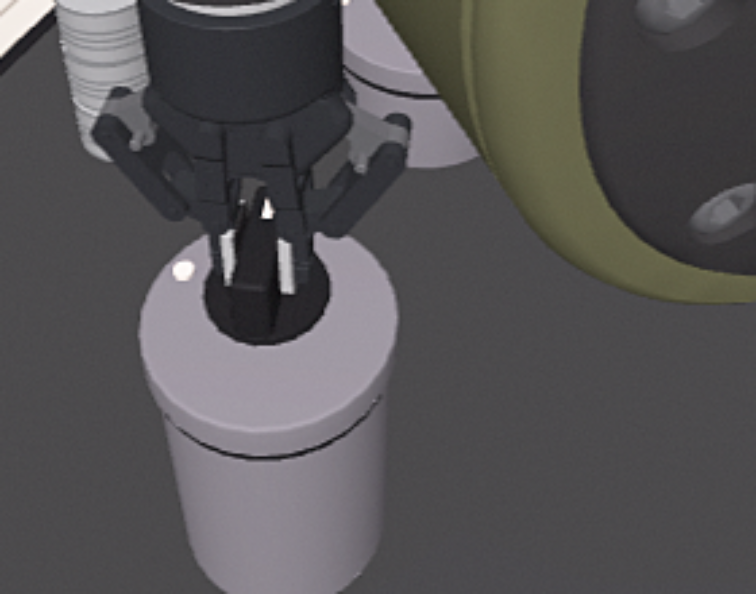

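The bar now points away toward the rib, with the white line at about (268,208) in the crop. The tool turned 72°. Now I'll push it down.

Call:
step_arm --pt "0 0 3" --pt "0 0 3" --pt "0 0 3" --pt "0 0 3" --pt "0 0 2" --pt "0 0 1.5" --pt "0 0 1" --pt "0 0 0" --pt "0 0 0" --roll '[0,0,0,0,0,0,0,0,0]' --jaw '[10,10,10,10,10,10,10,10,10]'

```text
time: 5.93
eef_pos: [0.5011, 0.2058, 0.2044]
tcp_rot: [[0.24, -0.971, 0.005], [-0.971, -0.24, 0.002], [-0.0, -0.005, -1.0]]
force: [0.8, -1.2, 7.8]
width: 0.204
```

Call:
step_arm --pt "0 0 1" --pt "0 0 0.5" --pt "0 0 0" --roll '[0,0,0]' --jaw '[10,10,10]'

```text
time: 6.18
eef_pos: [0.5012, 0.2057, 0.2043]
tcp_rot: [[0.24, -0.971, 0.006], [-0.971, -0.24, 0.002], [-0.001, -0.006, -1.0]]
force: [-2.2, -3.1, 14.2]
width: 0.201
```

Run:
```python
from station import manip, viewer
from h import *
s=manip.observe(); R=s["tcp_rot"]; print(s["eef_pos"],s["force"])
c=viewer.read_camera("side"); P=pts(c); c0=cam("side0.npz"); P0=pts(c0); c3=cam("side3.npz");P3=pts(c3)
for p,cc in((P0,c0),(P3,c3),(P,c)):
    m=(abs(p[...,0]-.4935)<.012)&(abs(p[...,1]-.232)<.006)&(p[...,2]>.192)&(p[...,2]<.26)&(cc["range_z"]>0)
    z=p[m][:,2]; print(m.sum(),np.percentile(z,[5,50,75,90,95,99]).round(4))
```

```text
[0.50118837 0.20572672 0.20430634] [-2.22989808 -3.09385521 14.16010788]
115 [0.1932 0.1961 0.1968 0.1973 0.1976 0.198 ]
410 [0.2073 0.2295 0.2421 0.2456 0.2462 0.2466]
389 [0.1945 0.2163 0.2288 0.2322 0.2327 0.2334]
```

It is home: the bar top is at the same height as at the start, and the force is rising against the stop. I'll release, rise, and check.

Call:
step_arm --pt "0 0 -1" --pt "0 0 0" --pt "0 0 0" --pt "0 0 0" --pt "0 0 0" --pt "0 0 0" --roll '[0,0,0,0,0,0]' --jaw '[50,50,50,50,50,50]'

```text
time: 6.73
eef_pos: [0.4998, 0.2056, 0.2008]
tcp_rot: [[0.24, -0.971, -0.001], [-0.971, -0.24, -0.0], [0.0, 0.001, -1.0]]
force: [0.4, 0.4, 0.3]
width: 0.587
```

Call:
step_arm --pt "0 0 -10" --pt "0 0 -20" --pt "0 0 -25" --pt "0 0 -25" --pt "0 0 -20" --pt "0 0 0" --pt "0 0 0" --roll '[0,0,0,0,0,0,0]' --jaw '[60,60,60,60,60,60,60]'

```text
time: 7.32
eef_pos: [0.5003, 0.2058, 0.3032]
tcp_rot: [[0.24, -0.971, 0.002], [-0.971, -0.24, 0.002], [-0.001, -0.003, -1.0]]
force: [-0.2, -0.7, 0.5]
width: 0.701
```

Run:
```python
from station import manip, viewer
from h import *
s=manip.observe(); print(s["time"],s["eef_pos"],s["force"])
T=np.r_[np.c_[s["tcp_rot"],s["eef_pos"]],[[0,0,0,1]]]
d=viewer.read_camera("wrist"); cv2.imwrite("pics/wrist4.png",d["image"][:,:,::-1])
Z=d["range_z"];K=d["mtx"];im=d["image"].astype(int)
v,u=np.indices(Z.shape)
P=np.stack([(u-K[0,2])/K[0,0]*Z,(v-K[1,2])/K[1,1]*Z,Z,np.ones_like(Z)],-1)@d["hand_eye"].T
W=(P@T.T)[...,:3]
roi=np.zeros(Z.shape,bool); roi[100:270,195:365]=1; roi[250:,:225]=0; roi[250:,335:]=0; roi&=Z>0
b=roi&(W[...,2]>.228)&(W[...,2]<.255)
q=W[b]; l=cv2.fitLine(q[:,:2].astype(np.float32),2,0,.001,.001).ravel()
print("top z",np.median(q[:,2]),"bar yaw",np.degrees(np.arctan(l[1]/l[0])),l)
w=roi&(im.min(2)>190);k,L,st,ce=cv2.connectedComponentsWithStats(w.astype(np.uint8))
for i in range(1,k):
    if st[i,4]>5: print(st[i],W[L==i].mean(0))
c=viewer.read_camera("side"); c0=cam("side0.npz")
for p in(pts(c0),pts(c)):
    m=np.zeros(p.shape[:2],bool); m[172:212,290:325]=1
    print("squat knob top",np.percentile(p[m][:,2],[90,97]))
cv2.imwrite("pics/side4.png",c["image"][:,:,::-1])
```

```text
7.3167 [0.50034772 0.20576528 0.30323899] [-0.18357746 -0.66495884  0.49036346]
top z 0.23324353700337574 bar yaw -76.09284 [ 0.24034931 -0.97068644  0.5002157   0.20157923]
[274 131   8  25 196] [0.51105057 0.15667041 0.19321672]
[275 174   5  32 160] [0.5043824  0.18473982 0.23415554]
[217 176  12  12 109] [0.54906485 0.19955064 0.19323219]
squat knob top [0.15121009 0.15309047]
squat knob top [0.41033171 0.41163225]
```

View pics/wrist4.png

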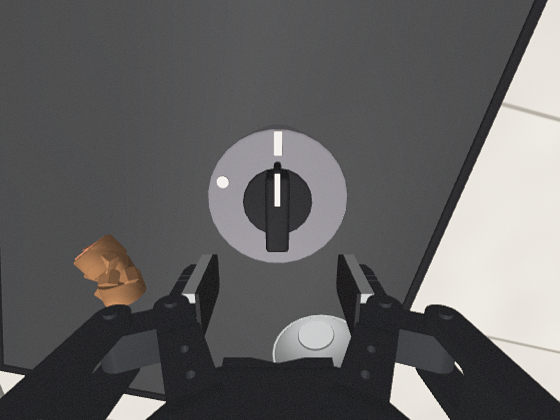

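View pics/side4.png

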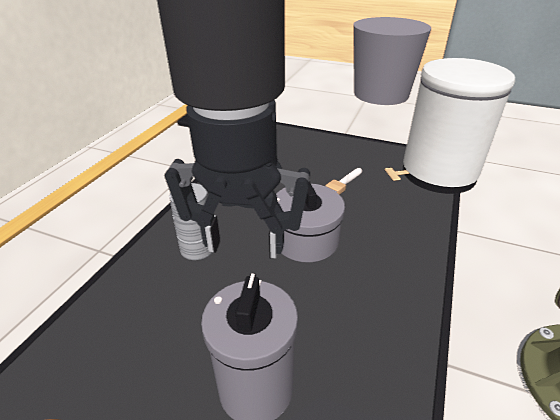

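The wrist view shows the nose line at (277,190) in line with the rib at (278,143). The side view shows the knob down and the gripper clear. The squat-knob depth reading was blocked by the gripper, but nothing went near that jar.

```bash
python3 -c "
from station import manip
print(manip.finish_job())"
```

```text
the job is handed in; nothing more can be done
None
```

I locked the tall jar and handed the job in at about 7.4 s. I pinched the knob's bar, pulled it up about 13 mm, turned it 72° clockwise to the rib, pushed it home and let go. The gripper then rose clear to TCP z ≈ 0.303.

- **Turn:** the bar points at -76.1°. The rib is at about -76.5° going by the dot plus 70°, and between -75° and -77° measured directly. The last wrist picture shows the nose line pointing at the rib.
- **Push:** the bar's top is back at its starting height, 0.233 m both before and after. The push reached about 14 N against the stop.
- **Touch:** the force on the tool read near zero after release.
- **Squat jar (not confirmed):** my final depth check of its knob failed because the gripper blocked the side camera, and I did not repeat it from another view. The arm never went near that jar.

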